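Close the roller housing of the sole machine and hold its panel down

ROBOT

A 6-joint arm with a two-finger parallel gripper is mounted at the origin on the work surface. World frame = base frame: x ahead of the robot, y to its left, z up, the work surface at z = 0. Lengths are in m, angles in rad, forces in N, time in s.
With the tool pointing down it reaches from about 0.325 to 0.875 m from the base axis. Payload 4.4 kg.
Tool frame: the origin (TCP) lies at the centre of the arm's flange, where the gripper is bolted on; the fingertips stand 173 mm ahead of it and the grasp point (between the pads) lies 155 mm ahead of it; z points along the fingers, y is the line along which they close (so a half turn about z gives the same grasp; the last joint's range is limited). The gripper opens to 85 mm and grips with 20 to 120 N. Pads are 22 mm wide; open, the fingers measure 114 mm over their backs; the gripper's body (76 mm by 85 mm) begins 54 mm behind the grasp point. The pads swing forward as they close: fully open they stand 13 mm farther back than shut.
Start: joints at [0.992, 0.207, 1.542, -0, 1.393, -0.15], TCP at [0.239, 0.523, 0.405] pointing down, gripper open.
Joint ranges: [-2.73, 2.73], [-0.86, 2.22], [0.23, 2.46], [-1.11, 4.25], [0.08, 2.63], [-2.82, 2.82]. Speed limits (rad/s): [2.79, 2.79, 3.14, 3.14, 3.14, 3.14].

INTERFACE

Orientations are given as a unit quaternion [x, y, z, w].
In Python, from cell import * gives the robot as it stands.
- The arm moves only by the tool send_rows, never from a script. Its argument "targets" is a list of rows, each a list of 6 numbers: the shift along the world's x, y, z in m, then the turn, a rotation vector about the world's x, y, z in degrees. A call has 1 to 12 rows; each row is the pose to reach, as a shift and turn from the pose commanded when the call began; what a row does not reach only later rows make up. A row lasts 1/12 s, in which the tool goes at most 41.7 mm and 7.16 degrees, less where a joint would pass 70% of its speed; a pose out of reach is approached as far as the arm can. A call with a gripper value outside its range is refused whole. "hand" is the finger opening in m, from 0 to 0.0854, set as the call begins (left out, the last holds). The fingers move at their own pace and stop on an object; "force" is the grip in N (left out, the last holds). Time passes only in rows, so rows that repeat a pose let the fingers close. It gives the time, the measured TCP pose, the force, the opening and the grip force at its end, in the units of the state.
- observe(): the state, without advancing time (a new reading comes with each control period).
- grab_frame(name): name is "scene" or "side" or "wrist"; returns (picture, depth): 400x640x3 uint8, blue, green, red; 400x640 float32, m along the optical axis (not along the pixel's ray), 0 where there is no reading.
- camera_info(name): a dict with "fx", "fy", "cx", "cy" (pixels), "R" (3x3) and "t" (3): a world point X has camera coordinates R X + t; the wrist camera has in their place "hand_eye" (4x4, takes a point from camera to tool coordinates, whose origin is the TCP and whose axes are the flange's). Camera axes: x right, y down, z forward; pixel columns grow to the right and rows downward; lengths in m; the calibration is good to about 2 mm. A picture is of the moment at which its call begins: read the wrist's pose just before it. camera_info takes no time and is no camera call.
- close_job(): hands the job in; it is judged then, once.
The state is a dict: "time": time; "joint_positions": joint angles; "joint_velocities": joint speeds; "tau": joint torques, N m; "tool_pos": TCP position; "orientation": TCP orientation; "ft_force": force on the tool from outside, world axes, zero at the start; "ft_torque": the same for the moment, N m; "width": finger opening in m; "grip_force": force on a finger pad.
Only numpy, scipy, OpenCV 4.12 (cv2) and the standard library are available. Lean on these libraries where they do the work, as an engineer would, in place of code of your own. Each camera call takes 0.05 s, during which the arm holds its last target. There are 200 camera calls.

TASK

Close up the red machine on the bench: first wind its hand crank clockwise (seen from above) round and round until the rubber roller is fully down inside the housing and the crank stops. Then turn the wing of the quarter-turn fastener until its groove lines up with the two yellow marks, pick up the loose red panel by its black handle and set it over the opening so that the wing comes up through the panel's slot. Press the panel fully down on its springy seal, flush against the frame, and finish like that, still holding it pressed down; leave the glue jar, the hammer and the wooden shoe last where they are.

Things in the scene. Friction and masses are not known exactly. Their poses are not given: they have to be found in the camera images.
- machine: Red bench machine, fixed: an open-topped housing 190 (x) x 150 (y) mm, its aluminium frame 100 mm above the bench, with an 80 x 80 mm gearbox, 88 mm high, on its +y side. Origin: centre of the housing's underside, on the bench; x points along the housing away from the fastener's end, y to the gearbox, z up.
- crank_axis (a point): Point on the vertical crank axis, fixed to the machine at (0, 135, 122) mm in its frame, at the height of the middle of the crank's grip.
- crank_grip (a point): Middle of the crank's upright black grip, a freely spinning sleeve 22 mm in diameter and 38 mm high (103 to 141 mm above the bench; the steel crank arm under it has its top at 100 mm). It runs on a circle of 45 mm radius about the crank axis.
- crank (a joint): Angle of the crank (rad), growing clockwise seen from above; 0 with the roller fully up, stop at 12.57 (two turns) with the roller fully down. At 0 and at 12.57 the grip points to the machine's +y. It starts between 0 and 3.0 and turns with light friction (about 1 N at the grip), staying where it is left.
- roller_top (a point): Top of the rubber roller (28 mm in diameter, 66 mm long, at x = 20 mm in the machine's frame) that stands up through the opening. The crank winds it from 128 mm (up) to 96 mm (down) above the bench; while up it keeps the panel from seating.
- wing_grip (a point): Middle of the upright aluminium wing of the quarter-turn fastener, fixed at (-52, 0, 122) mm in the machine's frame. The wing is a bar 40 mm long (its own y), 10 mm thick (its own x), from 106 to 136 mm above the bench, with a black groove along its top. It turns about the vertical; the bridge under it is 100 mm above the bench, the seal round it 108 mm.
- wing (a joint): Angle of the wing (rad), growing anticlockwise seen from above; 0 when its groove lines up with the yellow marks, that is along the machine's y, so that it fits through the panel's slot (free by about 6 mm all round). It starts between 0.9 and 1.4, can go 0.3 past the aligned angle, takes about 0.06 N m and stays where it is left.
- panel_grip (a point): Middle of the black handle of the loose red panel (0.2 to 0.45 kg), 24 mm above the panel's underside. The panel is a plate 160 (x) x 120 (y) x 6 mm, lying flat on the bench at the start. The handle is a solid bar 60 mm long (panel's x), 14 mm thick (panel's y), standing 36 mm up from the plate, its middle 10 mm to +x of the plate's centre. The slot, 22 mm (x) x 54 mm (y), is 62 mm to -x of the handle's middle. The axes are the panel's.
- seat (a point): Where the middle of the panel's handle is when the panel is pressed flush on the frame: (10, 0, 124) mm in the machine's frame, with the panel's x and y along the machine's. The panel resting unpressed on its seal has its handle 8 mm higher.
- seal (a joint): How far the black rubber seal ring round the opening is pressed down (m): 0 untouched, its top 8 mm above the frame; 0.008 flush with the frame, where the panel meets the frame. A spring holds it up: it starts to give at about 6 N (the panel's own weight does not move it) and is flush at about 14 N, panel's weight included.
- jar_mid (a point): Bystander: amber glue jar with a red cap, 64 mm in diameter, 85 mm high, standing on the bench; the point is half-way up.
- hammer: Bystander: hammer, 240 mm long, lying on the bench; its own x runs along the handle.
- last_mid (a point): Bystander: wooden shoe last, 200 x 56 mm, 85 mm high, standing on the bench; the point is 40 mm above the bench at its middle.
There are look-alikes about, which are no part of the job. Of the things shaped like the part that bears panel_grip, the red one is meant.

How it is judged:
On the way, in this order (a step that is already met when the one before it is completed fails the run):
1. the crank is wound to its stop (over 11.9 rad), the roller down in the housing (value of joint crank above 11.9 rad), for 0.2 s.
2. the wing is turned to line up with the marks (within 0.14 rad) (value of joint wing between -0.14 and 0.14 rad), for 0.2 s.
At the end, for the whole second after the job is handed in: Crank over 11.9 rad, wing within 0.2 rad of aligned and through the slot, panel within 7 mm and 0.12 rad of its place and within 2.5 mm of flush, the seal pressed at least 6 of its 8 mm, and the robot still pressing the panel (value of joint crank above 11.9 rad and value of joint wing between -0.2 and 0.2 rad and x of panel_grip in the frame of seat between -0.007 and 0.007 m and y of panel_grip in the frame of seat between -0.007 and 0.007 m and z of panel_grip in the frame of seat between -0.003 and 0.0025 m and angle between the x axis of panel_grip and the x axis of seat, either way round below 0.12 rad and value of joint seal above 0.006 m and contact force between any of the fingers, the arm and panel above 3 N); the arm keeps its last pose, push and grip.
It fails at once if the glue jar is moved more than 30 mm (distance of jar_mid from where it was at the start of the episode above 0.03 m).
It fails at once if the hammer is moved more than 30 mm (distance of hammer from where it was at the start of the episode above 0.03 m).
It fails at once if the shoe last is moved more than 30 mm (distance of last_mid from where it was at the start of the episode above 0.03 m).
It also fails if it takes over 72 s, if anything falls off the work surface, if the arm or the gripper's body presses on something with over 40 N, if the wrist force passes 120 N, or if a joint passes its speed limit or range.

## Working session

There is one attempt and no reset: what is moved stays moved. The work goes in short steps, Python scripts to look and compute and a tool call to move; the robot and the scene stay as the last step left them, time stands still between calls to the robot, and variables do not carry over. Pictures are saved under pics/ and viewed, at most 10 in all, crops included, and the job is handed in when it is done.

Besides the shell and the picture viewer there is one more tool, called after ">>>" as name([rows], argument=value, ...), one row to a line, values as JSON. send_rows: Moves the arm, as the interface text tells. Its arguments: {"type":"object","properties":{"targets":{"type":"array","items":{"type":"array","items":{"type":"number"}}},"hand":{"type":"number"},"force":{"type":"number"}},"required":["targets"]}

```bash
mkdir -p pics; cat > h.py <<'E'
from cell import *
import numpy as np, cv2
from scipy.spatial.transform import Rotation as Rn
def save(name,fn):
    s=observe(); p,d=grab_frame(name); cv2.imwrite('pics/%s.png'%fn,p); np.savez('pics/%s.npz'%fn,d=d,pos=s['tool_pos'],q=s['orientation'],name=name); return p,d
def world(fn,u,v,z=None,r=1):
    f=np.load('pics/%s.npz'%fn); name=str(f['name']); c=camera_info(name)
    ray=np.array([(u-c['cx'])/c['fx'],(v-c['cy'])/c['fy'],1.])
    if name=='wrist':
        T=np.array(c['hand_eye']); Rw=Rn.from_quat(f['q']).as_matrix()
        M=Rw@T[:3,:3]; o=Rw@T[:3,3]+f['pos']
    else:
        R=np.array(c['R']); M=R.T; o=-R.T@np.array(c['t'])
    if z is None:
        w=f['d'][int(v)-r:int(v)+r+1,int(u)-r:int(u)+r+1]; w=w[w>0]
        return o+M@ray*np.median(w)
    k=M@ray; return o+k*(z-o[2])/k[2]
E
python3 - <<'E'
from h import *
save('scene','s0');save('side','d0')
s=observe();print(s['tool_pos'],s['orientation'],s['time'],s['ft_force'])
E
```

```text
[0.23889288 0.52265539 0.40359142] [ 2.12741165e-01  9.77108018e-01 -9.86694513e-04 -3.80648567e-04] 0.1 [0.30903008 0.31631092 0.08379762]
```

View pics/s0.png

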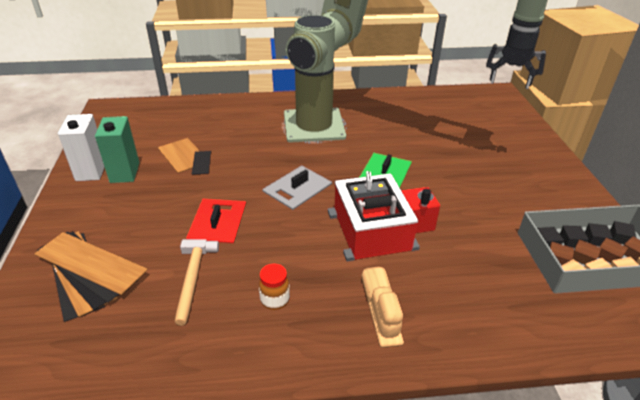

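View pics/d0.png

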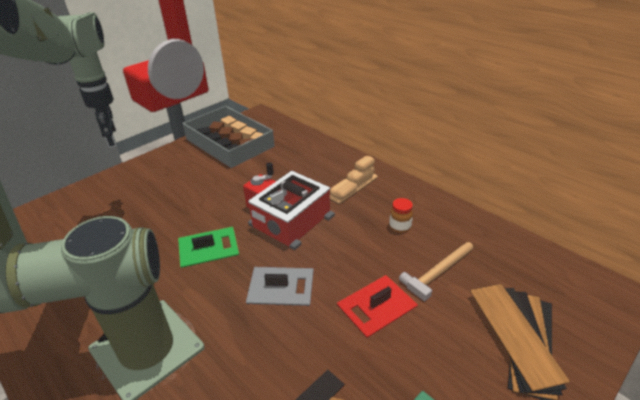

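The scene view shows the machine at (375,215), with its crank at (425,197). The three look-alike panels are red (216,220), grey (297,187) and green (388,170). The red one is meant, because the task asks for the red panel. The hammer head lies next to it at (200,246). I'll confirm in an enlarged crop.

```bash
python3 - <<'E'
from h import *
a=cv2.imread('pics/s0.png')
A=cv2.resize(a[160:265,320:450],None,fx=5,fy=5,interpolation=cv2.INTER_CUBIC)[:, :]
B=cv2.resize(a[190:260,170:260],None,fx=5,fy=5,interpolation=cv2.INTER_CUBIC)
cv2.imwrite('pics/c1.png',cv2.resize(A,(650,525)))
c=np.zeros((600,800,3),np.uint8)
A=cv2.resize(a[165:260,325:445],None,fx=4,fy=4,interpolation=cv2.INTER_CUBIC); B=cv2.resize(a[195:255,178:253],None,fx=4,fy=4,interpolation=cv2.INTER_CUBIC)
c[:380,:480]=A; c[:240,490:790]=B; cv2.imwrite('pics/c1.png',c)
for n,u,v in [('crank grip top',426,190),('panel handle top',216,207),('wing top',369,175),('jar cap',273,272),('last',382,300),('hammer head',200,246)]:
    print(n,world('s0',u,v).round(3))
E
```

```text
crank grip top [0.56  0.213 0.141]
panel handle top [ 0.457 -0.297  0.042]
wing top [0.482 0.091 0.136]
jar cap [ 0.739 -0.159  0.085]
last [0.833 0.056 0.082]
hammer head [ 0.582 -0.331  0.025]
```

View pics/c1.png

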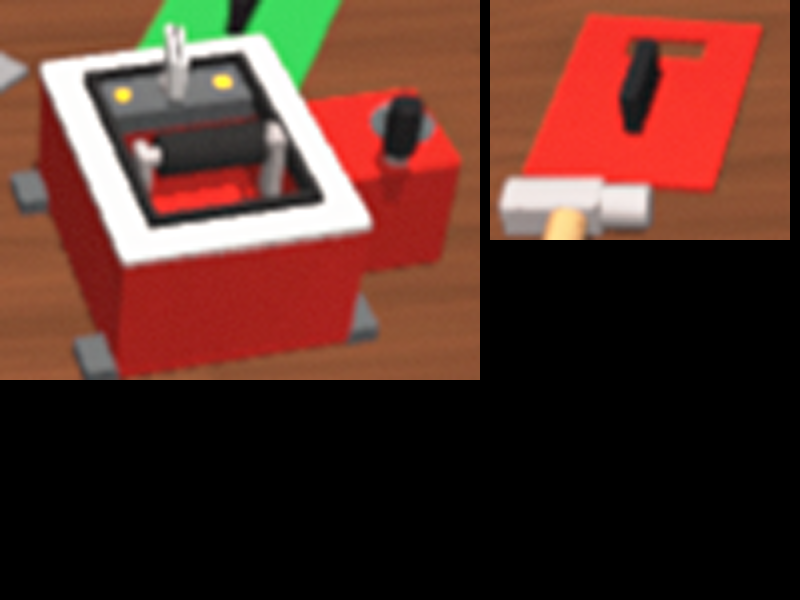

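The crop confirms the loose red panel, with its slot at the robot end, the handle in mid-plate and the hammer head close to its +x edge. The machine has its fastener end towards the robot. The wing is edge-on and the yellow marks are at (356,189) and (380,185). Next I compute poses and the wrist-camera offset.

```bash
python3 - <<'E'
from h import *
C=[world('s0',u,v,0.1)[:2] for u,v in [(335,180.5),(390.5,174),(418,221),(356,230.5)]]
for c in C: print(c.round(4))
c=np.mean(C,0); x=(C[2]+C[3]-C[0]-C[1]); x2=C[1]+C[2]-C[0]-C[3]
print('centre',c,'yaw',np.degrees(np.arctan2(x[1],x[0])),np.degrees(np.arctan2(x2[1],x2[0]))-90,np.linalg.norm(x)/2,np.linalg.norm(x2)/2)
m=[world('s0',u,v,0.1)[:2] for u,v in [(355.75,188.75),(380.5,185.5)]];print(m)
s=observe();R=Rn.from_quat(s['orientation']).as_matrix();print(R.round(3));print(camera_info('wrist'))
E
```

```text
[0.4495 0.011 ]
[0.4346 0.1593]
[0.6236 0.1831]
[0.6426 0.0337]
centre [0.53756161 0.09679315] yaw 6.940780779673617 6.511638975189271 0.19243919852371333 0.14981825055603543
[array([0.488658  , 0.05847426]), array([0.48104569, 0.12328203])]
[[-0.909  0.416 -0.001]
 [ 0.416  0.909 -0.002]
 [ 0.    -0.002 -1.   ]]
{'fx': 293.77627186121725, 'fy': 293.77627186121725, 'cx': 317.10671353421367, 'cy': 199.137875532449, 'hand_eye': array([[-1.37947383e-04, -9.54431353e-01, -2.98430516e-01,
         7.59777975e-02],
       [ 9.99999835e-01,  3.47281530e-05, -5.73309328e-04,
        -1.29970271e-03],
       [ 5.57548338e-04, -2.98430546e-01,  9.54431191e-01,
         3.03706202e-02],
       [ 0.00000000e+00,  0.00000000e+00,  0.00000000e+00,
         1.00000000e+00]])}
```

>>> send_rows([
  [0.322,-0.311,-0.03,0,0,-58.6],
  [0.322,-0.311,-0.03,0,0,-58.6],
  [0.322,-0.311,-0.03,0,0,-58.6],
  [0.322,-0.311,-0.03,0,0,-58.6],
  [0.322,-0.311,-0.03,0,0,-58.6],
  [0.322,-0.311,-0.03,0,0,-58.6],
  [0.322,-0.311,-0.03,0,0,-58.6],
  [0.322,-0.311,-0.03,0,0,-58.6],
  [0.322,-0.311,-0.03,0,0,-58.6],
  [0.322,-0.311,-0.03,0,0,-58.6],
  [0.322,-0.311,-0.03,0,0,-58.6],
  [0.322,-0.311,-0.03,0,0,-58.6],
], hand=0.085)

```text
time: 1.1
tool_pos: [0.5646, 0.2072, 0.3735]
orientation: [0.666, 0.746, -0.001, 0.001]
ft_force: [-0.5, 0.1, -1.1]
width: 0.0847
grip_force: 0.0
```

```bash
python3 - <<'E'
from h import *
save('wrist','w1')
s=observe();print(s['time'],s['tool_pos'],Rn.from_quat(s['orientation']).as_matrix().round(3))
E
```

```text
1.15 [0.5628419  0.20922068 0.37356184] [[-0.114  0.993 -0.001]
 [ 0.993  0.114 -0.001]
 [-0.001 -0.001 -1.   ]]
```

View pics/w1.png

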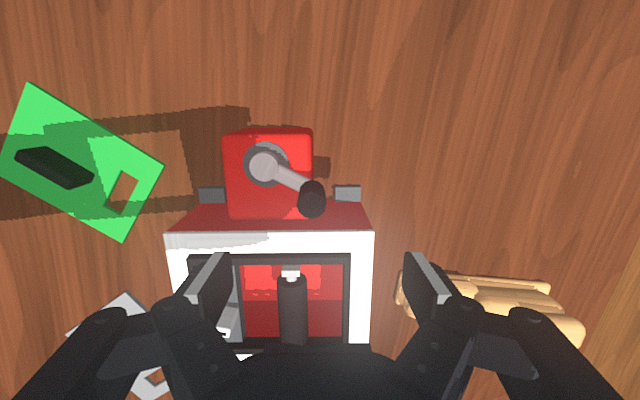

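The wrist view shows the crank grip at about (312,200) and its pivot at (264,165), with the machine frame below them. Now I measure both.

```bash
python3 - <<'E'
from h import *
p=cv2.imread('pics/w1.png');g=p.max(2)
m=(g<60).astype(np.uint8); m[:175]=0;m[222:]=0;m[:,:290]=0;m[:,335:]=0
ys,xs=np.nonzero(m);print('dark',xs.min(),xs.max(),ys.min(),ys.max())
d=np.load('pics/w1.npz')['d']
P=np.array([world('w1',u,v,r=0) for u,v in zip(xs,ys)]);t=P[P[:,2]>0.137]
print(len(t),'top centre',t.mean(0),(t.max(0)+t.min(0))/2,t.max(0)-t.min(0))
print('hub',world('w1',264,165),world('w1',264,165,.1))
C=[world('w1',u,v,.1)[:2] for u,v in [(164,234),(374,231)]];print(C,np.degrees(np.arctan2(*(C[1]-C[0])[::-1])),np.linalg.norm(C[1]-C[0]))
E
```

```text
Traceback (most recent call last):
ValueError: zero-size array to reduction operation minimum which has no identity
```

```bash
python3 - <<'E'
from h import *
p=cv2.imread('pics/w1.png');print(p[200,312],p.shape)
P=np.array([world('w1',u,v,r=0) for v in range(175,222) for u in range(290,336)])
t=P[(P[:,2]>0.136)&(P[:,2]<.148)]
print(len(t),'top centre',t.mean(0),(t.max(0)+t.min(0))/2,t.max(0)-t.min(0))
print('hub',world('w1',264,165),world('w1',264,165,.1))
C=[world('w1',u,v,.1)[:2] for u,v in [(164,234),(374,231)]];print(C,np.degrees(np.arctan2(*(C[1]-C[0])[::-1])),np.linalg.norm(C[1]-C[0]))
E
```

```text
[69 71 86] (400, 640, 3)
666 top centre [0.55946205 0.21374833 0.14101728] [0.55950596 0.21299521 0.13968238] [0.02124835 0.02119162 0.00730371]
hub [0.51729098 0.23046658 0.10193558] [0.51698244 0.23005626 0.1       ]
[array([0.43114223, 0.15707652]), array([0.61865232, 0.18118917])] 7.327669258725139 0.18905410889651142
  return _methods._mean(a, axis=axis, dtype=dtype,
  ret = ret.dtype.type(ret / rcount)
```

>>> send_rows([
  [-0.001,0.002,-0.03,0,0,0],
  [-0.001,0.002,-0.06,0,0,0],
  [-0.001,0.002,-0.091,0,0,0],
  [-0.001,0.002,-0.091,0,0,0],
  [-0.001,0.002,-0.091,0,0,0],
  [-0.001,0.002,-0.091,0,0,0],
])

```text
time: 1.65
tool_pos: [0.5603, 0.2147, 0.2851]
orientation: [0.663, 0.748, 0.001, 0.0]
ft_force: [1.5, 0.3, 1.1]
width: 0.0848
grip_force: 0.0
```

>>> send_rows([
  [0,0,0,0,0,0],
  [0,0,0,0,0,0],
  [0,0,0,0,0,0],
  [0,0,0,0,0,0],
  [0,0,0,0,0,0],
  [0,0,0,0,0,0],
  [0,0,0,0,0,0],
  [0,0,0,0,0,0],
], hand=0.015, force=30)

```text
time: 2.32
tool_pos: [0.5601, 0.214, 0.2845]
orientation: [0.664, 0.748, 0.0, -0.0]
ft_force: [-3.1, -1.2, 6.4]
width: 0.021
grip_force: 29.4
```

```bash
python3 - <<'E'
from h import *
s=observe();print(s['time'],s['tool_pos'],s['ft_force'])
a=-21.7
p0=np.array([.0415,-.0165])
for k in range(1,52):
    t=np.radians(-12*k); R=np.array([[np.cos(t),-np.sin(t)],[np.sin(t),np.cos(t)]])
    if k==1 or (k-1)%12==0: b=(R@p0 if k==0 else np.array([[np.cos(np.radians(-12*(k-1))),np.sin(np.radians(12*(k-1)))],[-np.sin(np.radians(12*(k-1))),np.cos(np.radians(12*(k-1)))]])@p0); print('call')
    print(k,(R@p0-b).round(3).tolist())
E
```

```text
2.3167 [0.56012031 0.21403352 0.28449608] [-3.14609461 -1.16591273  6.36975671]
call
1 [-0.004, -0.008]
2 [-0.01, -0.015]
3 [-0.018, -0.021]
4 [-0.026, -0.025]
5 [-0.035, -0.028]
6 [-0.044, -0.028]
7 [-0.054, -0.026]
8 [-0.062, -0.023]
9 [-0.07, -0.018]
10 [-0.077, -0.011]
11 [-0.082, -0.003]
12 [-0.085, 0.005]
call
13 [-0.001, 0.009]
14 [-0.001, 0.019]
15 [0.002, 0.028]
16 [0.006, 0.036]
17 [0.012, 0.043]
18 [0.019, 0.049]
19 [0.028, 0.053]
20 [0.037, 0.055]
21 [0.046, 0.056]
22 [0.055, 0.054]
23 [0.064, 0.051]
24 [0.072, 0.045]
call
25 [0.007, -0.007]
26 [0.012, -0.015]
27 [0.015, -0.023]
28 [0.016, -0.033]
29 [0.016, -0.042]
30 [0.013, -0.051]
31 [0.009, -0.059]
32 [0.003, -0.066]
33 [-0.005, -0.072]
34 [-0.013, -0.076]
35 [-0.022, -0.079]
36 [-0.031, -0.079]
call
37 [-0.009, 0.002]
38 [-0.018, 0.005]
39 [-0.026, 0.01]
40 [-0.032, 0.017]
41 [-0.037, 0.025]
42 [-0.04, 0.034]
43 [-0.042, 0.043]
44 [-0.041, 0.052]
45 [-0.039, 0.061]
46 [-0.034, 0.069]
47 [-0.028, 0.077]
48 [-0.021, 0.082]
call
49 [0.008, 0.004]
50 [0.017, 0.006]
51 [0.027, 0.007]
```

>>> send_rows([
  [-0.004,-0.008,0,0,0,0],
  [-0.01,-0.015,0,0,0,0],
  [-0.018,-0.021,0,0,0,0],
  [-0.026,-0.025,0,0,0,0],
  [-0.035,-0.028,0,0,0,0],
  [-0.044,-0.028,0,0,0,0],
  [-0.054,-0.026,0,0,0,0],
  [-0.062,-0.023,0,0,0,0],
  [-0.07,-0.018,0,0,0,0],
  [-0.077,-0.011,0,0,0,0],
  [-0.082,-0.003,0,0,0,0],
  [-0.085,0.005,0,0,0,0],
])

```text
time: 3.32
tool_pos: [0.4741, 0.2182, 0.2844]
orientation: [0.664, 0.748, -0.001, 0.001]
ft_force: [0.6, -1.4, 8.0]
width: 0.0212
grip_force: 30.0
```

>>> send_rows([
  [-0.001,0.009,0,0,0,0],
  [-0.001,0.019,0,0,0,0],
  [0.002,0.028,0,0,0,0],
  [0.006,0.036,0,0,0,0],
  [0.012,0.043,0,0,0,0],
  [0.019,0.049,0,0,0,0],
  [0.028,0.053,0,0,0,0],
  [0.037,0.055,0,0,0,0],
  [0.046,0.056,0,0,0,0],
  [0.055,0.054,0,0,0,0],
  [0.064,0.051,0,0,0,0],
  [0.072,0.045,0,0,0,0],
])

```text
time: 4.32
tool_pos: [0.5467, 0.2637, 0.2844]
orientation: [0.664, 0.748, -0.0, -0.0]
ft_force: [-1.8, 0.6, 7.4]
width: 0.0211
grip_force: 29.9
```

>>> send_rows([
  [0.007,-0.007,0,0,0,0],
  [0.012,-0.015,0,0,0,0],
  [0.015,-0.023,0,0,0,0],
  [0.016,-0.033,0,0,0,0],
  [0.016,-0.042,0,0,0,0],
  [0.013,-0.051,0,0,0,0],
  [0.009,-0.059,0,0,0,0],
  [0.003,-0.066,0,0,0,0],
  [-0.005,-0.072,0,0,0,0],
  [-0.013,-0.076,0,0,0,0],
  [-0.022,-0.079,0,0,0,0],
  [-0.031,-0.079,0,0,0,0],
])

```text
time: 5.32
tool_pos: [0.5156, 0.1841, 0.2845]
orientation: [0.664, 0.748, 0.001, 0.001]
ft_force: [1.5, -0.5, 5.0]
width: 0.0212
grip_force: 29.9
```

>>> send_rows([
  [-0.009,0.002,0,0,0,0],
  [-0.018,0.005,0,0,0,0],
  [-0.026,0.01,0,0,0,0],
  [-0.032,0.017,0,0,0,0],
  [-0.037,0.025,0,0,0,0],
  [-0.04,0.034,0,0,0,0],
  [-0.042,0.043,0,0,0,0],
  [-0.041,0.052,0,0,0,0],
  [-0.039,0.061,0,0,0,0],
  [-0.034,0.069,0,0,0,0],
  [-0.028,0.077,0,0,0,0],
  [-0.021,0.082,0,0,0,0],
])

```text
time: 6.32
tool_pos: [0.4941, 0.2673, 0.2844]
orientation: [0.664, 0.748, -0.0, -0.001]
ft_force: [-2.1, 0.6, 9.1]
width: 0.021
grip_force: 30.0
```

>>> send_rows([
  [0.008,0.004,0,0,0,0],
  [0.017,0.006,0,0,0,0],
  [0.022,0.006,0,0,0,0],
  [0.022,0.006,0,0,0,0],
  [0.022,0.006,0,0,0,0],
  [0.022,0.006,0,0,0,0],
])

```text
time: 6.82
tool_pos: [0.514, 0.2735, 0.2843]
orientation: [0.664, 0.748, -0.002, -0.004]
ft_force: [-11.5, 3.3, 13.7]
width: 0.021
grip_force: 30.9
```

>>> send_rows([
  [0,0,0,0,0,0],
  [0,0,0,0,0,0],
  [0,0,0,0,0,0],
  [0,0,0,0,0,0],
  [0,0,0,0,0,0],
  [0,0,0.04,0,0,0],
  [0,0,0.08,0,0,0],
  [-0.01,-0.04,0.091,0,0,0],
  [-0.017,-0.08,0.091,0,0,0],
  [-0.024,-0.12,0.091,0,0,0],
  [-0.033,-0.16,0.091,0,0,0],
  [-0.034,-0.188,0.091,0,0,0],
], hand=0.085)

```text
time: 7.82
tool_pos: [0.4816, 0.0824, 0.3744]
orientation: [0.664, 0.748, -0.001, -0.0]
ft_force: [0.3, 0.2, -0.7]
width: 0.0846
grip_force: 0.0
```

>>> send_rows([
  [0,0,0,0,0,0],
  [0,0,0,0,0,0],
])

```text
time: 7.98
tool_pos: [0.4831, 0.0835, 0.3747]
orientation: [0.665, 0.747, 0.0, -0.0]
ft_force: [0.0, 0.5, -0.2]
width: 0.0853
grip_force: 0.0
```

```bash
python3 - <<'E'
from h import *
p,d=save('wrist','w2')
s=observe();print(s['time'],s['tool_pos'],s['joint_positions'])
c=np.zeros((600,800,3),np.uint8)
c=cv2.resize(p[60:360,120:520],None,fx=2,fy=2,interpolation=cv2.INTER_CUBIC)
cv2.imwrite('pics/w2c.png',c)
E
```

```text
8.0333 [0.48319308 0.08456486 0.37466099] [-3.56984942e-03  5.37573204e-02  1.77792668e+00  6.47785656e-04
  1.30978192e+00 -1.21213482e-01]
```

View pics/w2c.png

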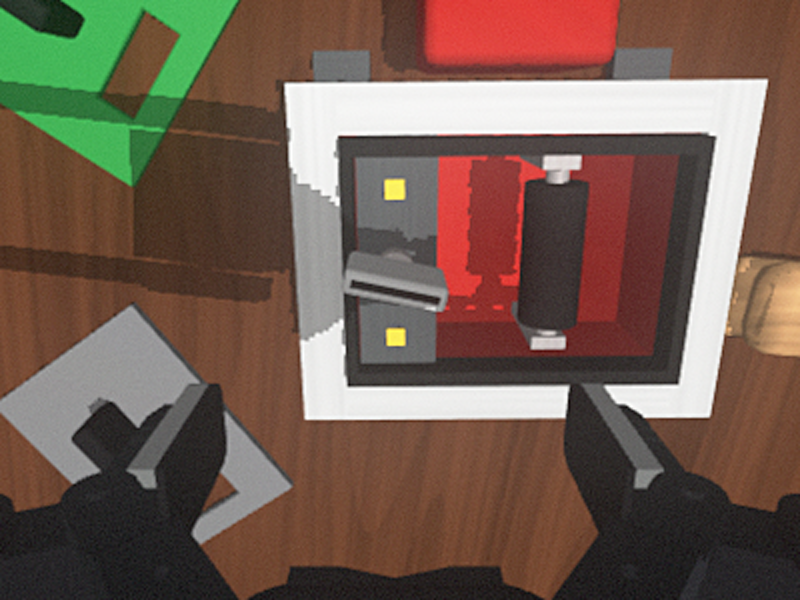

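The crop shows the roller down. The wing is at crop (395,285) with its groove running from (347,284) to (438,300), and the marks are at (395,189) and (396,337). Frame corners are at (285,82), (767,79), (711,417) and (305,419).

```bash
python3 - <<'E'
from h import *
W=lambda u,v,z:world('w2',120+u/2,60+v/2,z)[:2]
ang=lambda a,b:np.degrees(np.arctan2(*(b-a)[::-1]))
a,b=W(347,284,.136),W(438,300,.136);print('wing',(a+b)/2,ang(a,b),np.linalg.norm(b-a))
C=[W(*q,.1) for q in [(285,82),(767,79),(711,417),(305,419)]];print(np.mean(C,0),ang(C[0],C[1]),ang(C[3],C[2]),ang(C[3],C[0])-90,ang(C[2],C[1])-90,[np.linalg.norm(C[i]-C[i-1]).round(3) for i in range(4)])
a,b=W(395,189,.1),W(396,337,.1);print('marks',(a+b)/2,ang(b,a)-90)
E
```

```text
wing [0.48153441 0.08784098] -3.905299815100169 0.03463196680604012
[0.53438833 0.09449676] 6.949334365148135 6.927564281371099 7.017167147254739 7.43853176623837 [np.float64(0.151), np.float64(0.19), np.float64(0.151), np.float64(0.191)]
marks [0.48269165 0.08772881] 7.020972748693524
```

>>> send_rows([
  [0,0.0035,0,0,0,7],
  [0,0.0035,0,0,0,14],
  [0,0.0035,0,0,0,21],
  [0,0.0035,0,0,0,28],
  [0,0.0035,0,0,0,35],
  [0,0.0035,0,0,0,42],
  [0,0.0035,0,0,0,49],
  [0,0.0035,0,0,0,56],
  [0,0.0035,0,0,0,63],
  [0,0.0035,0,0,0,70],
  [0,0.0035,0,0,0,77],
  [0,0.0035,0,0,0,79.3],
])

```text
time: 9.03
tool_pos: [0.4833, 0.0901, 0.3745]
orientation: [0.03, 1.0, 0.0, -0.0]
ft_force: [-0.0, -0.1, -1.1]
width: 0.085
grip_force: 0.0
```

>>> send_rows([
  [0,0,-0.03,0,0,0],
  [0,0,-0.06,0,0,0],
  [0,0,-0.09,0,0,0],
  [0,0,-0.09,0,0,0],
  [0,0,-0.09,0,0,0],
])

```text
time: 9.45
tool_pos: [0.4823, 0.0896, 0.2831]
orientation: [0.033, 0.999, 0.0, -0.003]
ft_force: [-1.1, -0.4, 0.8]
width: 0.0849
grip_force: 0.0
```

>>> send_rows([
  [0,0,0,0,0,0],
  [0,0,0,0,0,0],
  [0,0,0,0,0,0],
  [0,0,0,0,0,0],
  [0,0,0,0,0,0],
  [0,0,0,0,0,0],
  [0,0,0,0,0,0],
  [0,0,0,0,0,0],
  [0,0,0,0,0,0],
], hand=0.004, force=25)

```text
time: 10.2
tool_pos: [0.4834, 0.0891, 0.2855]
orientation: [0.034, 0.999, 0.001, 0.001]
ft_force: [-2.3, 5.8, 5.6]
width: 0.0098
grip_force: 28.6
```

>>> send_rows([
  [0,0,0,0,0,-6.6],
  [0,0,0,0,0,-13.2],
  [0,0,0,0,0,-19.8],
  [0,0,0,0,0,-26.4],
  [0,0,0,0,0,-33],
  [0,0,0,0,0,-39.6],
  [0,0,0,0,0,-46.2],
  [0,0,0,0,0,-52.8],
  [0,0,0,0,0,-59.4],
  [0,0,0,0,0,-66],
  [0,0,0,0,0,-72.6],
  [0,0,0,0,0,-79],
])

```text
time: 11.2
tool_pos: [0.4828, 0.0885, 0.2855]
orientation: [0.664, 0.748, -0.001, -0.0]
ft_force: [-4.4, 2.8, 7.6]
width: 0.0097
grip_force: 29.1
```

>>> send_rows([
  [0,0,0,0,0,0],
  [0,0,0,0,0,0],
  [0,0,0,0,0,0],
  [0,0,0,0,0,0],
])

```text
time: 11.53
tool_pos: [0.4828, 0.0885, 0.2855]
orientation: [0.662, 0.75, -0.0, -0.0]
ft_force: [-4.3, 1.9, 7.8]
width: 0.0094
grip_force: 29.1
```

>>> send_rows([
  [0,0,0,0,0,0],
  [0,0,0,0,0,0],
  [0,0,0,0,0,0],
  [0,0,0,0,0,0],
  [0,0,0,0,0,0],
  [0,0,0.04,0,0,0],
  [0,0,0.08,0,0,0],
  [0,0,0.091,0,0,0],
  [0,0,0.091,0,0,0],
  [0,0,0.091,0,0,0],
], hand=0.085)

```text
time: 12.37
tool_pos: [0.4833, 0.0884, 0.3762]
orientation: [0.662, 0.75, 0.001, 0.001]
ft_force: [0.7, -1.0, -1.0]
width: 0.0848
grip_force: 0.0
```

```bash
python3 - <<'E'
from h import *
p,d=save('wrist','w3')
s=observe();print(s['time'],s['tool_pos'],s['joint_positions'])
cv2.imwrite('pics/w3c.png',cv2.resize(p[60:360,120:520],None,fx=2,fy=2,interpolation=cv2.INTER_CUBIC))
E
```

```text
12.4167 [0.48264666 0.08838728 0.37475843] [ 4.56942532e-03  5.44720252e-02  1.77696133e+00 -1.38247095e-04
  1.31159215e+00 -1.19834491e-01]
```

View pics/w3c.png

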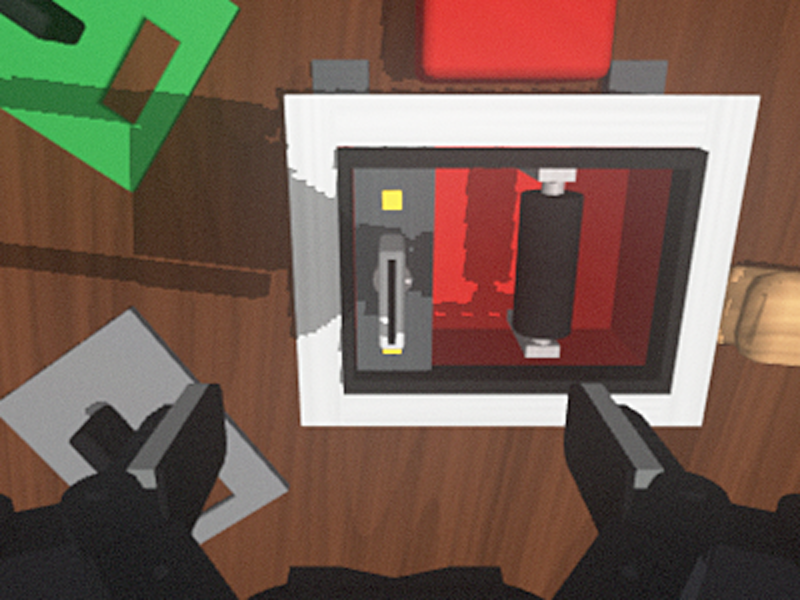

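The wing now lies along the marks: its groove runs down crop column 391 from (391,260) to (391,346). Next is the panel.

```bash
python3 - <<'E'
from h import *
W=lambda u,v,z:world('s0',178+(u-490)/4,195+v/4,z)[:2]
C=[W(*q,.006) for q in [(588,14),(762,24),(714,190),(525,170)]];ang=lambda a,b:np.degrees(np.arctan2(*(b-a)[::-1]))
print(np.round(C,3),np.mean(C,0),ang(C[0],C[3]),ang(C[1],C[2]),ang(C[0],C[1])-90)
W=lambda u,v,z:world('w3',120+u/2,60+v/2,z)[:2]
a,b=W(391,260,.136),W(391,346,.136);print('wing',(a+b)/2,ang(b,a)-90)
C=[W(*q,.1) for q in [(285,94),(760,96),(702,426),(302,426)]];print(np.mean(C,0),ang(C[0],C[1]),ang(C[3],C[2]),ang(C[3],C[0])-90)
E
```

```text
[[ 0.374 -0.342]
 [ 0.395 -0.224]
 [ 0.557 -0.253]
 [ 0.527 -0.37 ]] [ 0.46327604 -0.29713915] -10.419719481120575 -10.17780702481271 -10.4413098362364
wing [0.48208972 0.08717001] 7.026708347079705
[0.53429494 0.0941243 ] 6.890145647131767 7.058506547539868 7.009446214254169
```

>>> send_rows([
  [-0.01,-0.387,0,0,0,72.7],
  [-0.01,-0.387,0,0,0,72.7],
  [-0.01,-0.387,0,0,0,72.7],
  [-0.01,-0.387,0,0,0,72.7],
  [-0.01,-0.387,0,0,0,72.7],
  [-0.01,-0.387,0,0,0,72.7],
  [-0.01,-0.387,0,0,0,72.7],
  [-0.01,-0.387,0,0,0,72.7],
  [-0.01,-0.387,0,0,0,72.7],
  [-0.01,-0.387,0,0,0,72.7],
  [-0.01,-0.387,0,0,0,72.7],
  [-0.01,-0.387,0,0,0,72.7],
])

```text
time: 13.42
tool_pos: [0.4719, -0.3016, 0.3728]
orientation: [0.089, 0.996, 0.001, -0.002]
ft_force: [-0.6, 0.1, -0.7]
width: 0.085
grip_force: 0.0
```

>>> send_rows([
  [0,0,-0.04,0,0,0],
  [0,0,-0.08,0,0,0],
  [0,0,-0.08,0,0,0],
  [0,0,-0.08,0,0,0],
  [0,0,-0.08,0,0,0],
])

```text
time: 13.83
tool_pos: [0.4734, -0.2979, 0.2962]
orientation: [0.088, 0.996, 0.0, -0.0]
ft_force: [-0.2, 0.1, 0.4]
width: 0.0848
grip_force: 0.0
```

```bash
python3 - <<'E'
from h import *
p,d=save('wrist','w4')
s=observe();print(s['time'],s['tool_pos'],s['joint_positions'],Rn.from_quat(s['orientation']).as_matrix()[:,1])
cv2.imwrite('pics/w4c.png',cv2.resize(p[60:360,120:520],None,fx=2,fy=2,interpolation=cv2.INTER_CUBIC))
E
```

```text
13.8833 [ 0.47394557 -0.2985207   0.29762355] [-7.16620936e-01  2.85346953e-01  1.68038962e+00  1.00639152e-04
  1.17279853e+00 -2.11030228e+00] [ 0.17623044  0.98434781 -0.001491  ]
```

View pics/w4c.png

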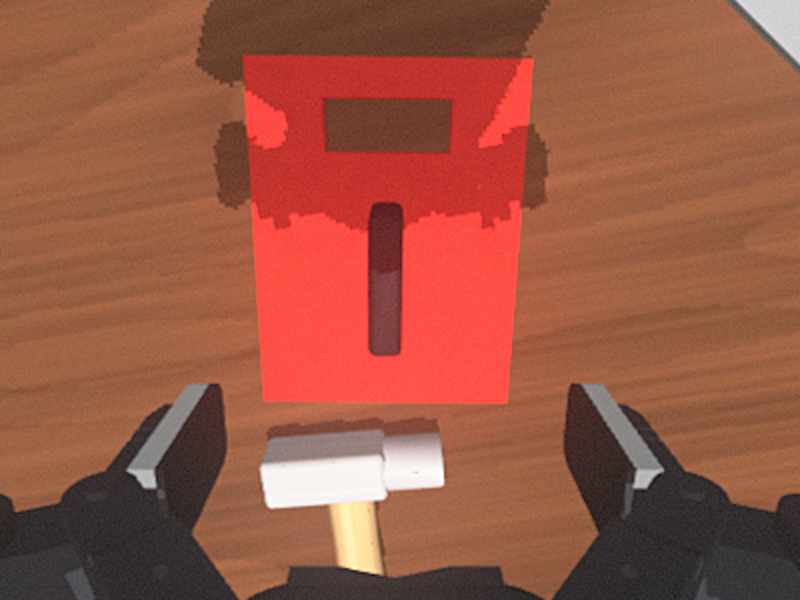

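The crop shows the red panel square to the fingers. Its plate corners are at (243,56), (532,58), (508,404) and (263,402), the handle spans (386,203) to (385,355), and the hammer head lies beyond the +x edge.

```bash
python3 - <<'E'
from h import *
W=lambda u,v,z:world('w4',120+u/2,60+v/2,z)[:2]
ang=lambda a,b:np.degrees(np.arctan2(*(b-a)[::-1]))
C=[W(*q,.006) for q in [(243,56),(532,58),(508,404),(263,402)]]
y=ang(C[0],C[3]);y2=ang(C[1],C[2]);y3=ang(C[0],C[1])-90;y4=ang(C[3],C[2])-90
print(np.mean(C,0),y,y2,y3,y4,np.linalg.norm(C[0]-C[3]),np.linalg.norm(C[0]-C[1]))
t=np.radians((y+y2)/2);x=np.array([np.cos(t),np.sin(t)])
print('handle by plate',np.mean(C,0)+.01*x)
S=[W(*q,.006) for q in [(323,98),(451,98),(449,153),(326,153)]];print('by slot',np.mean(S,0)+.062*x)
print('handle top far end',W(385,355,.042)-.03*x, 'tool y',ang(np.zeros(2),Rn.from_quat(observe()['orientation']).as_matrix()[:2,1]))
E
```

```text
[ 0.46191753 -0.30087943] -11.02295042453679 -10.394660352960772 -10.534899088412445 -10.67707476212955 0.16078874489793316 0.11979962077582912
handle by plate [ 0.47174337 -0.30273761]
by slot [ 0.47096591 -0.30255137]
handle top far end [ 0.46962481 -0.30227124] tool y 79.84971828382055
```

>>> send_rows([
  [-0.002,-0.004,-0.03,0,0,-0.3],
  [-0.002,-0.004,-0.06,0,0,-0.3],
  [-0.002,-0.004,-0.09,0,0,-0.3],
  [-0.002,-0.004,-0.113,0,0,-0.3],
  [-0.002,-0.004,-0.113,0,0,-0.3],
  [-0.002,-0.004,-0.113,0,0,-0.3],
])

```text
time: 14.38
tool_pos: [0.4717, -0.3027, 0.1838]
orientation: [0.091, 0.996, -0.0, 0.0]
ft_force: [-0.1, -0.3, 1.0]
width: 0.0854
grip_force: 0.0
```

>>> send_rows([
  [0,0,0,0,0,0],
  [0,0,0,0,0,0],
  [0,0,0,0,0,0],
  [0,0,0,0,0,0],
  [0,0,0,0,0,0],
  [0,0,0,0,0,0],
  [0,0,0,0,0,0],
  [0,0,0,0,0,0],
  [0,0,0,0,0,0],
  [0,0,0,0,0,0],
], hand=0.006, force=70)

```text
time: 15.22
tool_pos: [0.4715, -0.3028, 0.1835]
orientation: [0.091, 0.996, -0.0, 0.001]
ft_force: [-0.4, 1.0, 6.5]
width: 0.0132
grip_force: 69.5
```

>>> send_rows([
  [0,0,0.03,0,0,0],
  [0,0,0.06,0,0,0],
  [0,0,0.095,0,0,3],
  [0,0.02,0.13,0,0,6],
  [0.007,0.05,0.165,0,0,9],
  [0.014,0.08,0.185,0,0,12],
  [0.02,0.11,0.185,0,0,15],
  [0.027,0.145,0.185,0,0,17.4],
  [0.034,0.18,0.185,0,0,17.4],
  [0.04,0.215,0.185,0,0,17.4],
  [0.047,0.25,0.185,0,0,17.4],
  [0.053,0.285,0.185,0,0,17.4],
])

```text
time: 16.22
tool_pos: [0.5235, -0.0158, 0.3663]
orientation: [-0.06, 0.998, 0.0, -0.001]
ft_force: [1.5, -0.1, -2.6]
width: 0.013
grip_force: 69.1
```

>>> send_rows([
  [0.006,0.035,0,0,0,0],
  [0.013,0.07,0,0,0,0],
  [0.018,0.1,0,0,0,0],
  [0.02,0.114,0,0,0,0],
  [0.02,0.114,-0.015,0,0,0],
  [0.02,0.114,-0.025,0,0,0],
  [0.02,0.114,-0.025,0,0,0],
  [0.02,0.114,-0.025,0,0,0],
])

```text
time: 16.88
tool_pos: [0.5432, 0.096, 0.3406]
orientation: [-0.06, 0.998, -0.0, -0.002]
ft_force: [0.0, -0.0, -3.1]
width: 0.0128
grip_force: 69.0
```

```bash
python3 - <<'E'
from h import *
p,d=save('wrist','w5')
s=observe();print(s['time'],s['tool_pos'],s['orientation'],s['ft_force'],s['width'])
cv2.imwrite('pics/w5c.png',cv2.resize(p[60:360,120:520],None,fx=2,fy=2,interpolation=cv2.INTER_CUBIC))
E
```

```text
16.9333 [0.54373018 0.09579184 0.3417582 ] [-5.99052585e-02  9.98203456e-01 -1.77348923e-05 -1.10497097e-03] [ 0.04938229  0.36852465 -2.45390757] 0.012633865236666774
```

View pics/w5c.png

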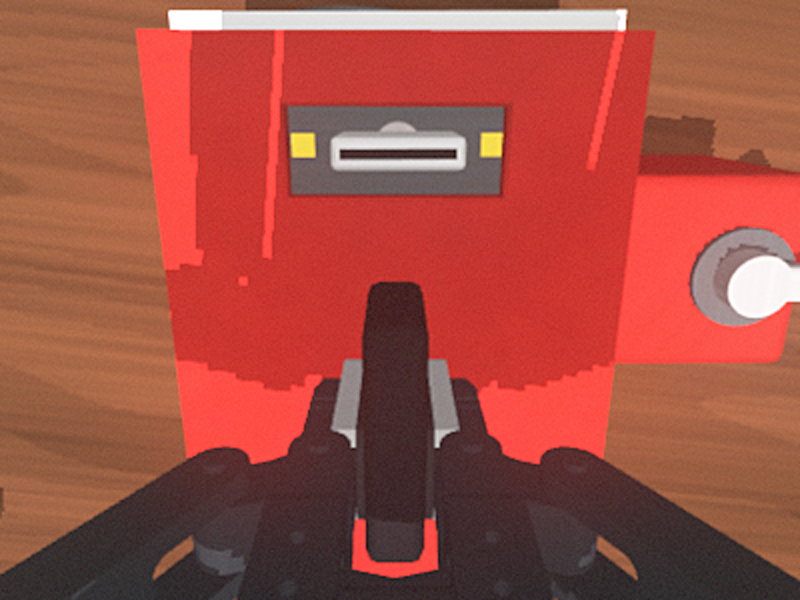

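The wing (groove row 154, columns 333–467) sits inside the slot (columns 289–505, rows 106–195). Next I check the offset numerically.

```bash
python3 - <<'E'
from h import *
W=lambda u,v,z:world('w5',120+u/2,60+v/2,z)[:2]
zt=.3418-.1835+.006
S=[W(*q,zt) for q in [(289,106),(506,106),(502,195),(291,195)]];s=np.mean(S,0)
ang=lambda a,b:np.degrees(np.arctan2(*(b-a)[::-1]))
a,b=W(340,154,.136),W(458,154,.136);print('slot',s,ang(S[0],S[1])-90,ang(S[3],S[2])-90,'wing',(a+b)/2,ang(a,b)-90,'need shift',(a+b)/2-s)
print('slot size',np.linalg.norm(S[0]-S[1]),np.linalg.norm(S[1]-S[2]))
E
```

```text
slot [0.47941176 0.087665  ] 6.8877540370746715 6.890590631548747 wing [0.48245132 0.08874791] 6.889253099945563 need shift [0.00303956 0.00108291]
slot size 0.05185931239993086 0.021321452987683922
```

>>> send_rows([
  [0.002,0.001,0,0,0,0],
  [0.002,0.001,-0.01,0,0,0],
  [0.002,0.001,-0.02,0,0,0],
  [0.002,0.001,-0.03,0,0,0],
  [0.002,0.001,-0.038,0,0,0],
  [0.002,0.001,-0.044,0,0,0],
  [0.002,0.001,-0.048,0,0,0],
  [0.002,0.001,-0.05,0,0,0],
  [0.002,0.001,-0.05,0,0,0],
])

```text
time: 17.68
tool_pos: [0.546, 0.0975, 0.2923]
orientation: [-0.06, 0.998, -0.0, -0.0]
ft_force: [-0.9, 0.9, -3.2]
width: 0.0131
grip_force: 69.3
```

>>> send_rows([
  [0,0,-0.002,0,0,0],
  [0,0,-0.004,0,0,0],
  [0,0,-0.006,0,0,0],
  [0,0,-0.008,0,0,0],
  [0,0,-0.009,0,0,0],
  [0,0,-0.009,0,0,0],
  [0,0,-0.009,0,0,0],
])

```text
time: 18.27
tool_pos: [0.5465, 0.0975, 0.2857]
orientation: [-0.061, 0.998, -0.0, 0.001]
ft_force: [-3.5, -0.9, 7.6]
width: 0.0129
grip_force: 70.6
```

>>> send_rows([
  [0,0,-0.002,0,0,0],
  [0,0,-0.004,0,0,0],
  [0,0,-0.005,0,0,0],
  [0,0,-0.005,0,0,0],
  [0,0,-0.005,0,0,0],
  [0,0,-0.005,0,0,0],
])

```text
time: 18.77
tool_pos: [0.5466, 0.0976, 0.2835]
orientation: [-0.061, 0.998, -0.0, 0.001]
ft_force: [-10.2, -0.8, 22.2]
width: 0.0134
grip_force: 73.0
```

```bash
python3 - <<'E'
from h import *
p,d=save('wrist','w6')
s=observe();print(s['time'],s['tool_pos'],s['ft_force'],s['width'])
cv2.imwrite('pics/w6c.png',cv2.resize(p[60:360,120:520],None,fx=2,fy=2,interpolation=cv2.INTER_CUBIC))
E
```

```text
18.8167 [0.54666646 0.09757014 0.28348593] [-9.59193411 -1.41958561 21.78590456] 0.013081731182237306
```

View pics/w6c.png

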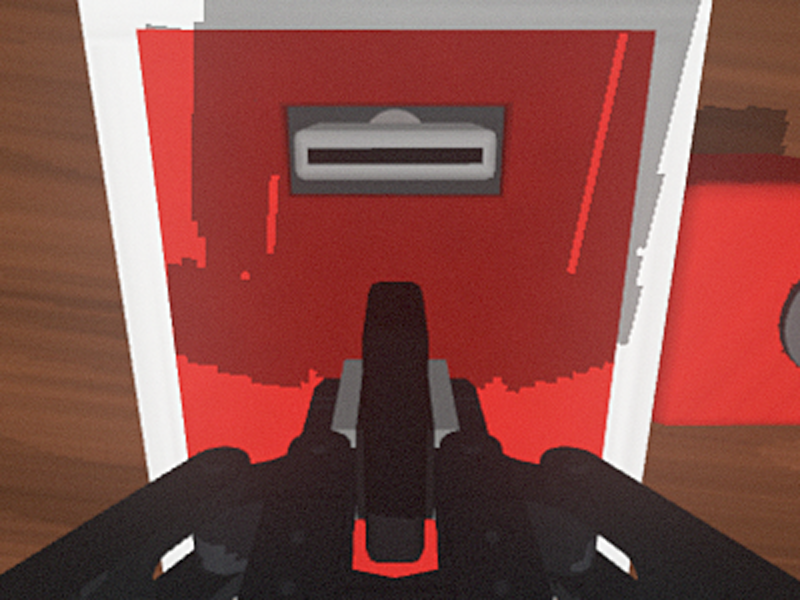

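The wing is up through the slot, roughly centred, and the panel lies flat inside the frame. A quick offset check follows.

```bash
python3 - <<'E'
from h import *
W=lambda u,v,z:world('w6',120+u/2,60+v/2,z)[:2]
S=[W(*q,.106) for q in [(289,106),(506,106),(502,195),(291,195)]];s=np.mean(S,0)
w=(W(307,155,.136)+W(483,155,.136))/2
t=np.radians(7);R=np.array([[np.cos(t),np.sin(t)],[-np.sin(t),np.cos(t)]])
print('panel off in machine',R@(s-w))
F=[W(*q,.1) for q in [(137,30),(655,30)]]; print(F, 'machine frame', [R@(f-[.5348,.0945]) for f in F])
print([world('w6',120+u/2,60+v/2)[2].round(4) for u,v in [(200,100),(600,100),(220,400),(590,400),(105,100),(680,60)]])
E
```

```text
panel off in machine [0.00210243 0.00048965]
[array([0.46377086, 0.02360359]), array([0.44870132, 0.14746583])] machine frame [array([-0.0791398 , -0.06171168]), array([-0.079002  ,  0.06306382])]
[np.float64(0.107), np.float64(0.1067), np.float64(0.1067), np.float64(0.1064), np.float64(0.0999), np.float64(0.1003)]
```

```bash
python3 -c "
from cell import *
print(close_job())"
```

```text
the job is handed in; nothing more can be done
None
```

The machine is closed up and handed in: the crank is wound to its stop, the wing is on its marks, and the red panel is held pressed at about 22 N, flush to within about 1 mm and about 2 mm off its place; no verdict was returned.

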